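# Roll a jar over the mat to bed its transfer

### The arm

A 7-joint arm with a two-finger parallel gripper is mounted at the origin on the work surface. World frame = base frame: x ahead of the robot, y to its left, z up, the work surface at z = 0. Lengths are in m, angles in degrees, forces in N, time in s.
With the tool pointing down it reaches from about 0.4 to 0.85 m from the base axis. Payload 6.9 kg.
Tool frame: the origin (TCP) lies midway between the tips of the shut fingers; the grasp point (between the pads) lies 19 mm behind it; y points along the fingers, x is the direction in which the jaws open and shut, and the axes are right-handed (so a half turn about y gives the same grasp; the last joint's range is limited). The gripper opens to 85 mm and grips with 20 to 120 N. Pads are 22 mm wide; open, the fingers measure 114 mm over their backs; the gripper's body (76 mm by 85 mm) begins 54 mm behind the grasp point. The pads swing forward as they close: fully open they stand 13 mm farther back than shut.
Start: joints at [-63.283, 29.078, -13.613, 85.955, 7.202, 65.827, -8.869], TCP at [0.221, 0.585, 0.231] pointing down, gripper open.
Joint ranges: [-176.47, 176.47], [-13.61, 117.27], [-81.72, 77.17], [0.22, 143.17], [-87.28, 267.28], [10, 112.55], [-165.47, 165.47]. Speed limits (degrees/s): [136.94, 136.94, 180, 180, 180, 180, 180].

### API

Orientations are given as a 3x3 rotation matrix whose columns are the frame's x, y, z axes.
In Python, from cell import readout, read_camera, calibration, workorder gives the robot as it stands.
- The arm moves only by the tool servo_tool, never from a script. Its arguments are lists of equal length, an entry for each row: "slide": the shift along the world's x, y, z normalised to -1 to 1, where 1 is 0.5 m, a list of three; "twist": the turn, a rotation vector about the world's x, y, z normalised to -1 to 1, where 1 is 30 degrees, a list of three. In form: {"slide": [[dx, dy, dz], ...], "twist": [[rx, ry, rz], ...]}. A call has 1 to 10 rows; each row is the pose to reach, as a shift and turn from the pose commanded when the call began; what a row does not reach only later rows make up. A row lasts 1/12 s, in which the tool goes at most 41.7 mm and 7.16 degrees, less where a joint would pass 70% of its speed; a pose out of reach is approached as far as the arm can. A call with a number of a shift or a turn outside -1 to 1 is refused whole. A call with a gripper value outside its range is refused whole. "claw" is the closure, from 0 (fully open) to 1 (shut), set as the call begins (left out, the last holds). The fingers move at their own pace and stop on an object; "newtons" is the grip in N (left out, the last holds). Time passes only in rows, so rows that repeat a pose let the fingers close. It gives the time, the measured TCP pose, the force and the opening at its end, in the units of the state.
- readout.read_state(): the state, without advancing time (a new reading comes with each control period).
- read_camera(name): name is "scene" or "side" or "wrist"; returns the picture (384x512x3 uint8, red, green, blue); there is no depth.
- calibration(name): a dict with "K" (3x3 intrinsics, pixels), "dist_coeffs" ([k1, k2, p1, p2, k3] as OpenCV has them; the pictures are not rectified), "R" (3x3) and "t" (3): a world point X has camera coordinates R X + t. Camera axes: x right, y down, z forward; pixel columns grow to the right and rows downward; lengths in m; the calibration is good to about 2 mm. A picture is of the moment at which its call begins: read the wrist's pose just before it. calibration takes no time and is no camera call; for the wrist camera it gives the pose at the moment of the call.
- workorder.finish_job(): hands the job in, once; it reports no verdict.
The state is a dict: "time": time; "joint_positions": joint angles; "dq": joint speeds; "tau": joint torques, N m; "position": TCP position; "ee_rot": TCP orientation; "wrist_force": force on the tool from outside, world axes, zero at the start; "ft_torque": the same for the moment, N m; "width": finger opening in m.
Only numpy, scipy, OpenCV 4.12 (cv2) and the standard library are available. Lean on these libraries where they do the work, as an engineer would, in place of code of your own. Each camera call takes 0.05 s, during which the arm holds its last target. There are 200 camera calls.

### The job

Bed the fresh heart transfer on the white ceramic jar by rolling the jar across the cork mat: push with the fingertips on the upper half of the jar only, so that it rolls over the transfer and comes to rest on the blue band, lying lengthwise along the band with its underside on the blue. Do not lift the jar, stand it up or drag it there, leave everything else alone, and finish clear of it.

Things in the scene. Friction and masses are not known exactly. Their poses are not given: they have to be found in the camera images.
- jar: glazed white jar with flush cork lid: a cylinder 66 mm in diameter, 100 mm long, 350 g, lying on the mat. Origin at its centre (on its axis, half-way along; 41 mm above the table). x: the cylinder's axis; z: from the axis to the transfer (yellow patch, red heart), facing up at the start. Soon stops rolling by itself. Fingertips do not slip on the glaze: stroke it over the top; pushed low from behind it jams.
- band: blue band painted across the cork mat, flat, 170 mm long (its x axis) and 32 mm wide (its y axis); origin at its centre, on the mat's upper face. It lies 110 to 200 mm from the jar, on either side of it, nearly parallel to the jar's axis, so that the jar rolls over more than half a turn to get there.
- mat: flat brown cork mat, 280 mm (its x axis) by 400 mm (its y axis), 8 mm thick, fixed to the table; origin at the centre of its underside. The jar rolls roughly along the mat's y axis; the other things on the mat stand at least 95 mm to the side of its long centre line.
- wedge: dark rubber smoothing wedge, 60 x 35 x 29 mm, lying on the mat near one long side of it; origin at the centre of its underside. Bystander: leave alone.
- pot: small upright pot with a red cap, 34 mm across and 45 mm tall, standing on the mat near the other long side; origin at the centre of its underside. Bystander: leave alone.
- mug_white: white mug standing on the table at the left, 80 mm across, 92 mm tall. Bystander: leave alone.
- mug_blue: blue mug standing on the table at the right, 80 mm across, 92 mm tall. Bystander: leave alone.
- bottle: clear bottle with a blue cap, 60 mm across, 160 mm tall, standing on the table left of the mat; origin at its underside. Bystander: leave alone.
- brush: brush lying on the table beyond the mat. Bystander: leave alone.
- scissors: steel scissors lying flat on the table at the right. Bystander: leave alone.
There are look-alikes about, which are no part of the job. What is shaped like the jar but green or purple is not meant.

How it is judged (in metres and radians):
On the way:
1. the jar has rolled over so that the transfer faces the mat (angle between jar's own z axis and vertical above 2.7 rad and height (world z) of jar below 0.047 m and contact force between jar and mat above 0.3 N), for 0.05 s.
At the end, for the whole second after the job is handed in: The jar lies still on the mat with its axis over the blue band (centre within 16 mm of the band's middle line and within 40 mm of its centre lengthwise), parallel to the band within 14 degrees (y of jar in the frame of band between -0.016 and 0.016 m and x of jar in the frame of band between -0.04 and 0.04 m and angle between the x axis of jar and the x axis of band, either way round below 0.25 rad and height (world z) of jar between 0.036 and 0.046 m and linear speed of jar below 0.01 m/s and angular speed of jar below 0.3 rad/s); the robot touches nothing.
It fails at once if the jar is lifted off the mat by more than about 14 mm (height (world z) of jar above 0.055 m).
It fails at once if the jar is tipped up on end (angle between jar's own x axis and vertical below 1.1 rad or angle between jar's own x axis and vertical above 2.04 rad).
It fails at once if the jar leaves the mat (height (world z) of jar below 0.036 m).
It fails at once if the fingers touch the jar while reaching down below its middle (contact force between the fingers and jar above 0.5 N and height (world z) of the grasp point below 0.057 m).
It fails at once if a bystander is moved by more than 20 mm (distance of any of wedge, pot, mug_white, mug_blue, bottle, brush, scissors from where it was at the start of the episode above 0.02 m).
It also fails if it takes over 54 s, if anything falls off the work surface, if the arm or the gripper's body presses on something with over 40 N, if the wrist force passes 120 N, or if a joint passes its speed limit or range.

## Working session

There is one attempt and no reset: what is moved stays moved. The work goes in short steps, Python scripts to look and compute and a tool call to move; the robot and the scene stay as the last step left them, time stands still between calls to the robot, and variables do not carry over. Pictures are saved under pics/ and viewed, about 8 in all and at most 12, crops included, and the job is handed in when it is done.

Besides the shell and the picture viewer there is one more tool, called after "Request:" in YAML: its name, and indented under it one key for each argument. servo_tool: Moves the arm, as the interface text tells. Its arguments: {"type":"object","properties":{"slide":{"type":"array","items":{"type":"array","items":{"type":"number","minimum":-1,"maximum":1}}},"twist":{"type":"array","items":{"type":"array","items":{"type":"number","minimum":-1,"maximum":1}}},"claw":{"type":"number"},"newtons":{"type":"number"}},"required":["slide","twist"]}

```bash
mkdir -p pics; ls
cat > h.py <<'E'
import numpy as np, cv2
from cell import readout, read_camera, calibration, workorder
def shot(n,f):
    c=calibration(n); im=read_camera(n); cv2.imwrite('pics/'+f,np.asarray(im)[:,:,::-1]); return im,c
def ray(c,px,z):
    K=np.array(c['K']);R=np.array(c['R']);t=np.array(c['t'])
    p=cv2.undistortPoints(np.array(px,float).reshape(-1,1,2),K,np.array(c['dist_coeffs'],float)).reshape(-1,2)
    o=-R.T@t; d=np.c_[p,np.ones(len(p))]@R
    return o+d*((z-o[2])/d[:,2])[:,None]
def proj(c,X):
    return cv2.projectPoints(np.array(X,float).reshape(-1,3),cv2.Rodrigues(np.array(c['R']))[0],np.array(c['t'],float),np.array(c['K']),np.array(c['dist_coeffs'],float))[0].reshape(-1,2)
E
python3 - <<'E'
from h import *
a,c=shot('scene','s0.png'); b,d=shot('side','d0.png')
import pickle; pickle.dump((c,d),open('cal.pkl','wb'))
print(readout.read_state())
for k in (c,d): print(-np.array(k['R']).T@np.array(k['t']))
E
```

```text
pics
{'time': 0.1, 'joint_positions': array([-63.28195499,  29.12032833, -13.60815529,  85.99911429,
         7.20013433,  65.82740522,  -8.86864101]), 'dq': array([ 0.04933469, -0.0341812 , -0.05070053, -0.07153738, -0.04719937,
       -0.05028326,  0.05564626]), 'tau': array([-3.69765825e-03, -6.21841407e+01, -2.19392382e+00, -2.50206256e+01,
        1.26822788e-02,  7.84400065e-03,  2.70919692e-06]), 'position': array([0.2205717 , 0.58433564, 0.2305433 ]), 'ee_rot': array([[ 3.53055928e-01, -5.40136943e-04, -9.35602063e-01],
       [ 9.35600945e-01, -1.44633524e-03,  3.53056341e-01],
       [-1.54389301e-03, -9.99998808e-01, -5.28459727e-06]]), 'wrist_force': array([ 0.3969148 ,  0.71005116, -0.27040572]), 'ft_torque': array([-0.02784874, -0.05733553, -0.02567023]), 'width': 0.0856163037070711}
[ 1.21801869 -0.45145061  1.10298502]
[-0.01707134 -0.70761706  0.79176023]
```

View pics/s0.png

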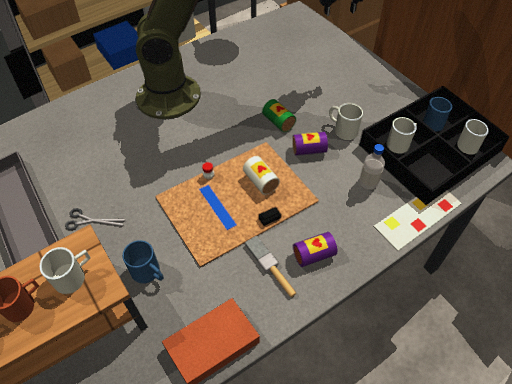

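View pics/d0.png

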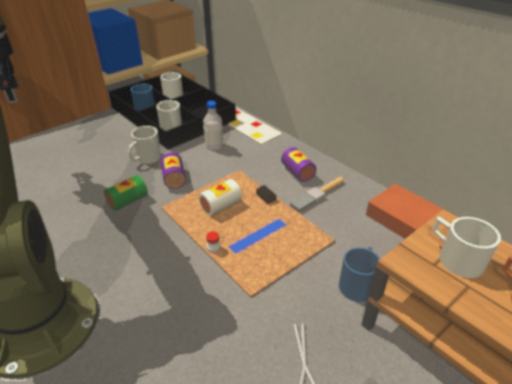

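The scene view shows the jar at about (262,174), the blue band from (203,188) to (232,228), the pot at (208,170) and the wedge at (270,216). The side view agrees. Next I'll segment the band and fit the jar's silhouette.

```bash
cat >> h.py <<'E'
from scipy.optimize import minimize
def band(im,c,roi):
    x0,x1,y0,y1=roi; s=np.asarray(im)[y0:y1,x0:x1].astype(int)
    m=((s[...,2]>s[...,0]+50)&(s[...,2]>s[...,1]+30)).astype(np.uint8)
    n,l,st,_=cv2.connectedComponentsWithStats(m); k=1+np.argmax(st[1:,4])
    v,u=np.nonzero(l==k); P=ray(c,np.c_[u+x0,v+y0],.008)[:,:2]
    r=cv2.minAreaRect((P*1000).astype(np.float32)); ctr=np.array(r[0])/1000
    w,V=np.linalg.eigh(np.cov(P.T)); a=V[:,1]; a=a*np.sign(a[0])
    return ctr,np.degrees(np.arctan2(a[1],a[0])),np.array(r[1])
def cyl(p,L=.1,r=.033,z=.041):
    x,y,h=p; a=np.array([np.cos(h),np.sin(h),0]); b=np.array([-a[1],a[0],0])
    th=np.linspace(0,2*np.pi,40)
    return np.concatenate([np.array([x,y,z])+s*L/2*a+r*(np.cos(th)[:,None]*b+np.sin(th)[:,None]*[0,0,1]) for s in(-1,1)])
def white(im,roi):
    x0,x1,y0,y1=roi; im=np.asarray(im); hsv=cv2.cvtColor(im,cv2.COLOR_RGB2HSV).astype(int); m=np.zeros(im.shape[:2],np.uint8)
    s=hsv[y0:y1,x0:x1]; m[y0:y1,x0:x1]=(s[...,1]<70)&(s[...,2]>85)
    n,l,st,_=cv2.connectedComponentsWithStats(m); k=1+np.argmax(st[1:,4]); m=(l==k).astype(np.uint8)
    v,u=np.nonzero(m); return cv2.convexHull(np.c_[u,v].astype(np.int32))
E
python3 - <<'E'
from h import *; import pickle
c,d=pickle.load(open('cal.pkl','rb'))
ims=[cv2.imread('pics/s0.png')[:,:,::-1].copy(),cv2.imread('pics/d0.png')[:,:,::-1].copy()]
R=[(195,240,180,235),(225,290,215,255)]; W=[(240,290,148,200),(195,250,175,220)]
M=[]
vis=[]
for im,k,r,w in zip(ims,(c,d),R,W):
    print('band',band(im,k,r)); h=white(im,w); M.append(h)
S=4
def mask(h,c0): 
    m=np.zeros((400,400),np.uint8); cv2.fillConvexPoly(m,cv2.convexHull(np.round((h.reshape(-1,2)-c0)*S+200).astype(np.int32)),1); return m
ctr=[h.reshape(-1,2).mean(0) for h in M]; MM=[mask(h,q) for h,q in zip(M,ctr)]
def cost(p,which=(0,1)):
    return sum(1-(a&b).sum()/max((a|b).sum(),1) for i in which for a,b in[(mask(proj((c,d)[i],cyl(p)),ctr[i]),MM[i])])
g=ray(c,[ctr[0]],.041)[0]; print(g)
for wh in((0,1),(0,),(1,)):
    best=min((minimize(cost,[g[0],g[1],h],args=(wh,),method='Nelder-Mead',options=dict(initial_simplex=np.array([[g[0],g[1],h],[g[0]+.02,g[1],h],[g[0],g[1]+.02,h],[g[0],g[1],h+.3]]))) for h in(-.6,-.2,.2,.6,1.)),key=lambda r:r.fun)
    print(wh,best.x,np.degrees(best.x[2]),best.fun)
    if len(wh)==2:p=best.x
out=[]
for im,k,q,h in zip(ims,(c,d),ctr,M):
    x,y=(q-[60,45]).astype(int); z=cv2.resize(im[y:y+100,x:x+100],(400,400),interpolation=cv2.INTER_CUBIC)
    cv2.polylines(z,[((cv2.convexHull(proj(k,cyl(p)).astype(np.float32))-[x-.5,y-.5])*4).astype(int)],1,(255,0,255),1)
    out.append(z)
cv2.imwrite('pics/fit.png',np.hstack(out)[:,:,::-1])
for n,px in(('pot',[208,178]),('wedge',[270,218])): print(n,ray(c,[px],.02))
# mat corners (scene)
print(ray(c,[[156,204],[268,145],[318,197],[203,262]],.008))
E
```

```text
band (array([ 0.52083026, -0.11075233]), np.float64(-2.9222069208339776), array([ 31.3671875 , 168.19404602]))
band (array([ 0.52120398, -0.10912462]), np.float64(-2.8719100272915012), array([ 28.2299881 , 165.68632507]))
[0.49941505 0.03977945 0.041     ]
(0, 1) [ 0.51877762  0.04693811 -0.02645205] -1.515591005755212 0.25923713114665203
(0,) [5.15134914e-01 4.56159408e-02 1.69493780e-04] 0.009711278249006089 0.1322931302225837
(1,) [ 0.5240043   0.04806166 -0.03152186] -1.8060694075147377 0.10619242579324462
pot [[ 0.424838   -0.08195649  0.02      ]]
wedge [[ 0.64900194 -0.01296417  0.02      ]]
[[ 0.41148984 -0.25478933  0.008     ]
 [ 0.4102323   0.1515788   0.008     ]
 [ 0.66370622  0.15185544  0.008     ]
 [ 0.65518977 -0.23876809  0.008     ]]
```

View pics/fit.png

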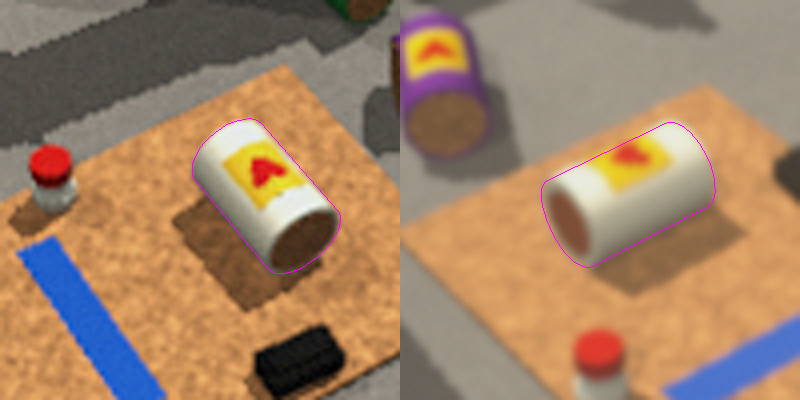

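The jar is at (0.519, 0.047), yaw about -1.5°. The band is at (0.521, -0.110), yaw about -2.9°, so the jar has to roll 157 mm along -y. I'll approach high with the jaws turned along the jar's axis.

Request:
servo_tool:
  slide:
    - [0.05,-0.08,0]
    - [0.12,-0.2,0]
    - [0.18,-0.3,0]
    - [0.24,-0.4,0]
    - [0.27,-0.45,0]
    - [0.3,-0.5,0]
    - [0.3,-0.5,0]
  twist:
    - [0,0,-0.15]
    - [0,0,-0.35]
    - [0,0,-0.55]
    - [0,0,-0.7]
    - [0,0,-0.8]
    - [0,0,-0.8]
    - [0,0,-0.8]
  claw: 0.4

```text
time: 0.68
position: [0.3711, 0.3327, 0.2311]
ee_rot: [[0.703, -0.0, -0.711], [0.711, -0.0, 0.703], [-0.0, -1.0, -0.0]]
wrist_force: [1.5, 0.3, -0.6]
width: 0.0512
```

Request:
servo_tool:
  slide:
    - [0.05,-0.08,0]
    - [0.12,-0.2,0]
    - [0.18,-0.3,0]
    - [0.24,-0.4,0]
    - [0.28,-0.45,0]
    - [0.3,-0.47,0]
    - [0.3,-0.47,0]
  twist:
    - [0,0,-0.15]
    - [0,0,-0.35]
    - [0,0,-0.55]
    - [0,0,-0.7]
    - [0,0,-0.8]
    - [0,0,-0.8]
    - [0,0,-0.8]

```text
time: 1.27
position: [0.5221, 0.0956, 0.2312]
ee_rot: [[0.933, 0.0, -0.36], [0.36, -0.002, 0.933], [-0.0, -1.0, -0.002]]
wrist_force: [0.9, 0.4, 0.1]
width: 0.0517
```

Request:
servo_tool:
  slide:
    - [0,0,-0.03]
    - [0,-0.01,-0.08]
    - [0,-0.02,-0.12]
    - [0,-0.02,-0.16]
    - [0,-0.02,-0.2]
    - [0,-0.02,-0.22]
    - [0,-0.02,-0.22]
  twist:
    - [0,0,-0.15]
    - [0,0,-0.35]
    - [0,0,-0.55]
    - [0,0,-0.7]
    - [0,0,-0.78]
    - [0,0,-0.78]
    - [0,0,-0.78]

```text
time: 1.85
position: [0.5191, 0.0897, 0.1191]
ee_rot: [[0.999, -0.004, 0.034], [-0.034, -0.001, 0.999], [-0.004, -1.0, -0.001]]
wrist_force: [0.2, 0.4, -0.2]
width: 0.0513
```

Request:
servo_tool:
  slide:
    - [0,-0.03,-0.02]
    - [0,-0.06,-0.05]
    - [0,-0.066,-0.075]
    - [0,-0.066,-0.086]
    - [0,-0.066,-0.086]
  twist:
    - [0,0,0]
    - [0,0,0]
    - [0,0,0]
    - [0,0,0]
    - [0,0,0]

```text
time: 2.27
position: [0.5205, 0.0569, 0.078]
ee_rot: [[0.999, -0.001, 0.035], [-0.035, 0.0, 0.999], [-0.001, -1.0, 0.0]]
wrist_force: [-0.1, 0.1, 1.0]
width: 0.0515
```

Request:
servo_tool:
  slide:
    - [0,0,-0.002]
    - [0,0,-0.004]
    - [0,0,-0.004]
  twist:
    - [0,0,0]
    - [0,0,0]
    - [0,0,0]

```text
time: 2.52
position: [0.5211, 0.0574, 0.0769]
ee_rot: [[0.999, 0.001, 0.035], [-0.035, 0.0, 0.999], [0.001, -1.0, 0.001]]
wrist_force: [-0.6, -0.1, 0.3]
width: 0.0513
```

Request:
servo_tool:
  slide:
    - [0,0,-0.002]
    - [0,0,-0.004]
    - [0,0,-0.004]
  twist:
    - [0,0,0]
    - [0,0,0]
    - [0,0,0]

```text
time: 2.77
position: [0.5206, 0.057, 0.0744]
ee_rot: [[0.999, 0.0, 0.036], [-0.036, 0.0, 0.999], [0.0, -1.0, 0.0]]
wrist_force: [0.3, -0.0, 0.3]
width: 0.0514
```

Request:
servo_tool:
  slide:
    - [0,0,-0.002]
    - [0,0,-0.004]
    - [0,0,-0.004]
  twist:
    - [0,0,0]
    - [0,0,0]
    - [0,0,0]

```text
time: 3.02
position: [0.5205, 0.0568, 0.0721]
ee_rot: [[0.999, -0.0, 0.036], [-0.036, -0.0, 0.999], [-0.0, -1.0, -0.0]]
wrist_force: [-0.8, -0.1, -0.4]
width: 0.0513
```

Request:
servo_tool:
  slide:
    - [0,0,-0.002]
    - [0,0,-0.004]
    - [0,0,-0.004]
  twist:
    - [0,0,0]
    - [0,0,0]
    - [0,0,0]

```text
time: 3.27
position: [0.5208, 0.0568, 0.0704]
ee_rot: [[0.999, 0.0, 0.036], [-0.036, 0.0, 0.999], [0.0, -1.0, 0.0]]
wrist_force: [-0.4, 0.4, 2.1]
width: 0.0514
```

Request:
servo_tool:
  slide:
    - [0,0,-0.002]
    - [0,0,-0.003]
    - [0,0,-0.003]
  twist:
    - [0,0,0]
    - [0,0,0]
    - [0,0,0]

```text
time: 3.52
position: [0.5209, 0.0572, 0.0699]
ee_rot: [[0.999, 0.001, 0.036], [-0.036, 0.001, 0.999], [0.001, -1.0, 0.001]]
wrist_force: [-3.3, 1.4, 14.1]
width: 0.0513
```

Request:
servo_tool:
  slide:
    - [0,0,-0.002]
    - [0,0,-0.003]
    - [0,0,-0.003]
  twist:
    - [0,0,0]
    - [0,0,0]
    - [0,0,0]

```text
time: 3.77
position: [0.521, 0.0578, 0.0696]
ee_rot: [[0.999, 0.002, 0.036], [-0.036, 0.002, 0.999], [0.002, -1.0, 0.002]]
wrist_force: [-7.1, 2.6, 25.3]
width: 0.0514
```

Contact starts at TCP z ≈ 0.070, with a stiffness of about 8 N/mm. First stroke: flat over the top, then down the front edge.

Request:
servo_tool:
  slide:
    - [0,-0.012,0.002]
    - [-0.001,-0.026,0.002]
    - [-0.001,-0.04,0.002]
    - [-0.002,-0.054,0.002]
    - [-0.003,-0.068,0.002]
    - [-0.003,-0.082,0.002]
    - [-0.004,-0.098,0.002]
    - [-0.004,-0.112,0.0005]
    - [-0.005,-0.126,-0.0015]
    - [-0.005,-0.136,-0.003]
  twist:
    - [0,0,0]
    - [0,0,0]
    - [0,0,0]
    - [0,0,0]
    - [0,0,0]
    - [0,0,0]
    - [0,0,0]
    - [0,0,0]
    - [0,0,0]
    - [0,0,0]

```text
time: 4.6
position: [0.5191, -0.0129, 0.0672]
ee_rot: [[0.999, 0.003, 0.037], [-0.037, -0.001, 0.999], [0.003, -1.0, -0.001]]
wrist_force: [-1.6, -2.1, 11.7]
width: 0.0515
```

Request:
servo_tool:
  slide:
    - [0,0,0.03]
    - [0,0,0.08]
    - [0,0.04,0.1]
    - [0,0.12,0.1]
    - [0,0.18,0.1]
    - [0,0.2,0.1]
    - [0,0.2,0.1]
  twist:
    - [0,0,0]
    - [0,0,0]
    - [0,0,0]
    - [0,0,0]
    - [0,0,0]
    - [0,0,0]
    - [0,0,0]

```text
time: 5.18
position: [0.5179, 0.0926, 0.1156]
ee_rot: [[1.0, -0.0, 0.031], [-0.031, 0.002, 1.0], [-0.0, -1.0, 0.002]]
wrist_force: [0.0, -0.4, 0.3]
width: 0.0514
```

```bash
cat >> h.py <<'E'
def look(tag,guess,names=('scene','side')):
    """fit the cylinder outline to the pictures, starting near guess (x,y,yaw)"""
    S=4; D=[]; out=[]
    for n in names:
        im,k=shot(n,f'{tag}_{n}.png'); q=proj(k,[[guess[0],guess[1],.041]])[0]
        x,y=q.astype(int); h=white(im,(x-38,x+38,y-34,y+34)); c0=h.reshape(-1,2).mean(0)
        def mask(h,c0=c0):
            m=np.zeros((400,400),np.uint8); cv2.fillConvexPoly(m,cv2.convexHull(np.round((h.reshape(-1,2)-c0)*S+200).astype(np.int32)),1); return m
        D.append((im,k,c0,mask,mask(h)))
    def cost(p,i):
        return sum(1-(a&m).sum()/max((a|m).sum(),1) for im,k,c0,f,m in [D[j] for j in i] for a in[f(proj(k,cyl(p)))])
    for i in [list(range(len(D)))]+([[j] for j in range(len(D))] if len(D)>1 else []):
        r=min((minimize(cost,s[0],args=(i,),method='Nelder-Mead',options=dict(initial_simplex=s)) for h in(-.25,0,.2) for s in[np.array(guess)+[0,0,h]+np.array([[0,0,0],[.02,0,0],[0,.02,0],[0,0,.3]])]),key=lambda r:r.fun)
        if len(i)==len(D): p=r.x
        print(i,r.x.round(4),'yaw',np.degrees(r.x[2]).round(1),'cost',round(r.fun,3))
    for im,k,c0,_,_ in D:
        x,y=(c0-[50,50]).astype(int); z=cv2.resize(np.asarray(im)[y:y+100,x:x+100],(400,400),interpolation=cv2.INTER_CUBIC)
        cv2.polylines(z,[((cv2.convexHull(proj(k,cyl(p)).astype(np.float32))-[x-.5,y-.5])*4).astype(int)],1,(255,0,255),1); out.append(z)
    cv2.imwrite(f'pics/{tag}.png',np.hstack(out)[:,:,::-1]); return p
E
python3 -c "
from h import *
look('a1',[.519,.012,-.03]); print(readout.read_state()['position'])"
```

```text
[0, 1] [ 0.5434  0.1301 -0.8161] yaw -46.8 cost 1.494
[0] [ 0.519  0.012 -0.28 ] yaw -16.0 cost 1.0
[1] [ 0.5434  0.1301 -0.8161] yaw -46.8 cost 0.494
[0.51798029 0.08826917 0.11558174]
```

View pics/a1.png

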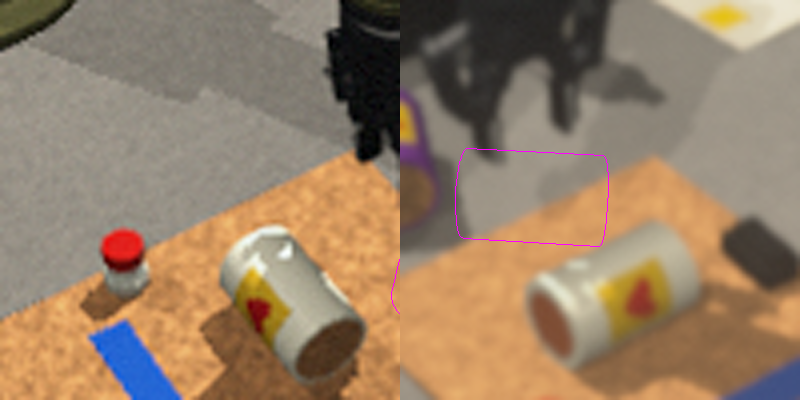

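The jar rolled cleanly and the transfer has turned about 60° towards the band. The silhouette fit grabbed grey table, so I'll mask it to the mat.

```bash
python3 - <<'E'
s=open('h.py').read()
s=s.replace("def white(im,roi):","def white(im,roi,poly=None):").replace("&(s[...,2]>85)\n","&(s[...,2]>85)\n    if poly is not None: q=np.zeros_like(m); cv2.fillConvexPoly(q,poly,1); m&=q\n")
s=s.replace("(x-38,x+38,y-34,y+34))","(x-38,x+38,y-34,y+34),proj(k,[[.418,-.24,.008],[.418,.143,.008],[.655,.143,.008],[.648,-.235,.008]]).astype(np.int32))")
open('h.py','w').write(s)
E
python3 -c "
from h import *
look('a2',[.519,.012,-.03]); print(readout.read_state()['position'])"
```

```text
[0, 1] [ 0.5176  0.0073 -0.0281] yaw -1.6 cost 0.265
[0] [ 0.5113  0.0073 -0.0425] yaw -2.4 cost 0.118
[1] [ 0.5241  0.0071 -0.0545] yaw -3.1 cost 0.134
[0.51811299 0.08698421 0.11564557]
```

Request:
servo_tool:
  slide:
    - [0,-0.05,0]
    - [0,-0.12,-0.02]
    - [0,-0.14,-0.05]
    - [0,-0.14,-0.08]
    - [0,-0.14,-0.089]
    - [0,-0.14,-0.094]
    - [0,-0.14,-0.094]
  twist:
    - [0,0,0]
    - [0,0,0]
    - [0,0,0]
    - [0,0,0]
    - [0,0,0]
    - [0,0,0]
    - [0,0,0]

```text
time: 5.97
position: [0.5174, 0.0182, 0.0701]
ee_rot: [[0.999, -0.001, 0.038], [-0.038, 0.001, 0.999], [-0.001, -1.0, 0.001]]
wrist_force: [-5.1, 0.6, 15.0]
width: 0.0509
```

Request:
servo_tool:
  slide:
    - [0,-0.012,0]
    - [-0.001,-0.026,0]
    - [-0.001,-0.04,0]
    - [-0.002,-0.054,0]
    - [-0.003,-0.068,0]
    - [-0.003,-0.082,0]
    - [-0.004,-0.098,0]
    - [-0.004,-0.112,-0.0015]
    - [-0.005,-0.126,-0.0035]
    - [-0.005,-0.136,-0.005]
  twist:
    - [0,0,0]
    - [0,0,0]
    - [0,0,0]
    - [0,0,0]
    - [0,0,0]
    - [0,0,0]
    - [0,0,0]
    - [0,0,0]
    - [0,0,0]
    - [0,0,0]

```text
time: 6.8
position: [0.5157, -0.051, 0.0672]
ee_rot: [[0.999, 0.001, 0.038], [-0.038, -0.001, 0.999], [0.001, -1.0, -0.001]]
wrist_force: [-0.1, -1.4, 4.7]
width: 0.0514
```

Request:
servo_tool:
  slide:
    - [0,0,0.03]
    - [0,0,0.08]
    - [0,0.04,0.1]
    - [0,0.12,0.1]
    - [0,0.18,0.1]
    - [0,0.2,0.1]
    - [0,0.2,0.1]
  twist:
    - [0,0,0]
    - [0,0,0]
    - [0,0,0]
    - [0,0,0]
    - [0,0,0]
    - [0,0,0]
    - [0,0,0]

```text
time: 7.38
position: [0.5156, 0.054, 0.1165]
ee_rot: [[1.0, -0.0, 0.031], [-0.031, 0.002, 1.0], [-0.0, -1.0, 0.002]]
wrist_force: [-0.4, -0.1, -0.7]
width: 0.0513
```

```bash
python3 -c "
from h import *
look('a3',[.517,-.032,-.03]); print(readout.read_state()['position'])"
```

```text
[0, 1] [ 0.5165 -0.0311 -0.048 ] yaw -2.8 cost 0.255
[0] [ 0.5113 -0.0312 -0.0223] yaw -1.3 cost 0.126
[1] [ 0.5219 -0.0297 -0.0133] yaw -0.8 cost 0.119
[0.51560002 0.04990506 0.11639586]
```

View pics/a3.png

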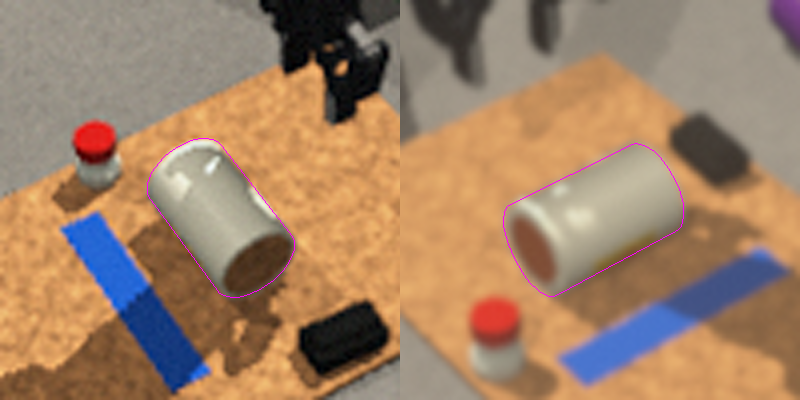

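The jar is at y = -0.031 with yaw about -2°, and the transfer is nearly underneath. About 79 mm remain, which is two more of the same strokes.

Request:
servo_tool:
  slide:
    - [0,-0.05,0]
    - [0,-0.12,-0.02]
    - [0,-0.143,-0.05]
    - [0,-0.143,-0.08]
    - [0,-0.143,-0.09]
    - [0,-0.143,-0.095]
    - [0,-0.143,-0.095]
  twist:
    - [0,0,0]
    - [0,0,0]
    - [0,0,0]
    - [0,0,0]
    - [0,0,0]
    - [0,0,0]
    - [0,0,0]

```text
time: 8.07
position: [0.5147, -0.0222, 0.0704]
ee_rot: [[0.999, -0.001, 0.039], [-0.039, 0.0, 0.999], [-0.001, -1.0, 0.0]]
wrist_force: [-6.4, -0.2, 18.3]
width: 0.0513
```

Request:
servo_tool:
  slide:
    - [0,-0.012,0]
    - [-0.001,-0.026,0]
    - [-0.001,-0.04,0]
    - [-0.002,-0.054,0]
    - [-0.003,-0.068,0]
    - [-0.003,-0.082,0]
    - [-0.004,-0.098,0]
    - [-0.004,-0.112,-0.0015]
    - [-0.005,-0.126,-0.0035]
    - [-0.005,-0.136,-0.005]
  twist:
    - [0,0,0]
    - [0,0,0]
    - [0,0,0]
    - [0,0,0]
    - [0,0,0]
    - [0,0,0]
    - [0,0,0]
    - [0,0,0]
    - [0,0,0]
    - [0,0,0]

```text
time: 8.9
position: [0.5132, -0.0903, 0.0664]
ee_rot: [[0.999, 0.0, 0.037], [-0.037, -0.001, 0.999], [0.0, -1.0, -0.001]]
wrist_force: [-0.8, -1.7, 1.4]
width: 0.0513
```

Request:
servo_tool:
  slide:
    - [0,0,0.03]
    - [0,0,0.08]
    - [0,0.04,0.1]
    - [0,0.12,0.1]
    - [0,0.18,0.1]
    - [0,0.2,0.1]
    - [0,0.2,0.1]
  twist:
    - [0,0,0]
    - [0,0,0]
    - [0,0,0]
    - [0,0,0]
    - [0,0,0]
    - [0,0,0]
    - [0,0,0]

```text
time: 9.48
position: [0.513, 0.0149, 0.1159]
ee_rot: [[1.0, -0.001, 0.031], [-0.031, 0.002, 1.0], [-0.001, -1.0, 0.002]]
wrist_force: [0.6, -0.3, -0.6]
width: 0.0516
```

```bash
python3 -c "
from h import *
look('a4',[.516,-.07,-.03]); print(readout.read_state()['position'])"
```

```text
[0, 1] [ 0.5156 -0.0686 -0.0561] yaw -3.2 cost 0.26
[0] [ 0.5125 -0.0687 -0.0542] yaw -3.1 cost 0.123
[1] [ 0.5223 -0.0672 -0.0228] yaw -1.3 cost 0.127
[0.51305371 0.01069216 0.11597063]
```

View pics/a4.png

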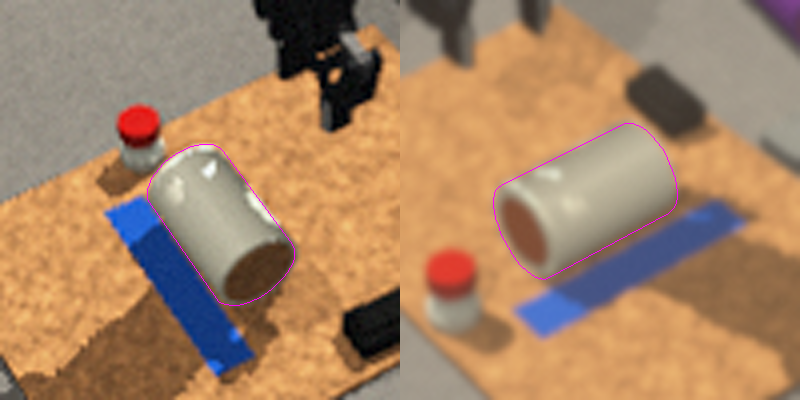

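Request:
servo_tool:
  slide:
    - [0,-0.05,0]
    - [0,-0.12,-0.02]
    - [0,-0.138,-0.05]
    - [0,-0.138,-0.08]
    - [0,-0.138,-0.09]
    - [0,-0.138,-0.095]
    - [0,-0.138,-0.095]
  twist:
    - [0,0,0]
    - [0,0,0]
    - [0,0,0]
    - [0,0,0]
    - [0,0,0]
    - [0,0,0]
    - [0,0,0]

```text
time: 10.17
position: [0.5122, -0.0595, 0.0704]
ee_rot: [[0.999, -0.001, 0.039], [-0.039, -0.0, 0.999], [-0.001, -1.0, -0.0]]
wrist_force: [-8.0, 1.3, 20.3]
width: 0.0513
```

Request:
servo_tool:
  slide:
    - [0,-0.012,0]
    - [-0.001,-0.027,0]
    - [-0.001,-0.042,0]
    - [-0.002,-0.057,0]
    - [-0.003,-0.072,0]
    - [-0.003,-0.087,0]
    - [-0.004,-0.102,0]
    - [-0.004,-0.117,-0.0015]
    - [-0.005,-0.131,-0.0035]
    - [-0.005,-0.141,-0.005]
  twist:
    - [0,0,0]
    - [0,0,0]
    - [0,0,0]
    - [0,0,0]
    - [0,0,0]
    - [0,0,0]
    - [0,0,0]
    - [0,0,0]
    - [0,0,0]
    - [0,0,0]

```text
time: 11.0
position: [0.5105, -0.1295, 0.0661]
ee_rot: [[0.999, -0.0, 0.037], [-0.037, -0.0, 0.999], [-0.0, -1.0, -0.0]]
wrist_force: [0.0, 0.1, 0.6]
width: 0.0513
```

Request:
servo_tool:
  slide:
    - [0,0,0.03]
    - [0,0,0.08]
    - [0,0.04,0.12]
    - [0,0.12,0.14]
    - [0,0.2,0.14]
    - [0,0.26,0.14]
    - [0,0.3,0.14]
    - [0,0.3,0.14]
  twist:
    - [0,0,0]
    - [0,0,0]
    - [0,0,0]
    - [0,0,0]
    - [0,0,0]
    - [0,0,0]
    - [0,0,0]
    - [0,0,0]

```text
time: 11.67
position: [0.5105, 0.0275, 0.136]
ee_rot: [[1.0, -0.0, 0.029], [-0.029, 0.003, 1.0], [-0.001, -1.0, 0.003]]
wrist_force: [0.3, 0.1, -0.7]
width: 0.051
```

```bash
python3 -c "
from h import *
look('a5',[.514,-.109,-.03]); print(readout.read_state()['position'])"
```

```text
[0, 1] [ 0.5116 -0.1085 -0.0241] yaw -1.4 cost 0.323
[0] [ 0.5108 -0.1068 -0.0384] yaw -2.2 cost 0.124
[1] [ 0.5115 -0.1107 -0.0383] yaw -2.2 cost 0.186
[0.51060356 0.02237786 0.13601024]
```

View pics/a5.png

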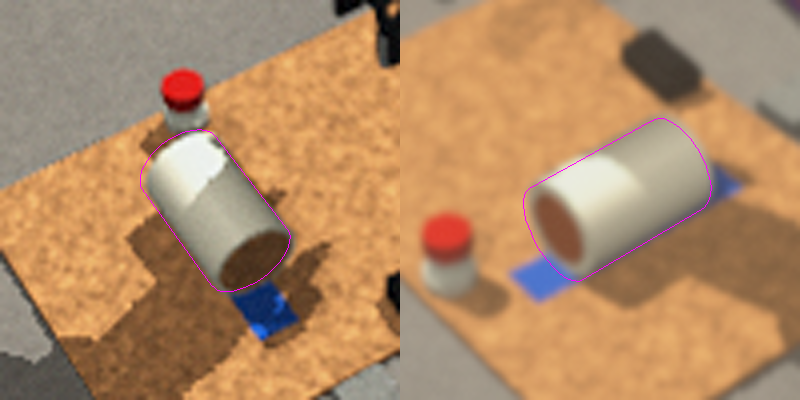

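The fit puts the jar about 1 mm from the band's middle line, and the gripper is clear. I'll let it settle, check it hasn't moved, and hand in.

Request:
servo_tool:
  slide:
    - [0,0.03,0.05]
    - [0,0.06,0.1]
    - [0,0.06,0.1]
    - [0,0.06,0.1]
    - [0,0.06,0.1]
    - [0,0.06,0.1]
    - [0,0.06,0.1]
    - [0,0.06,0.1]
  twist:
    - [0,0,0]
    - [0,0,0]
    - [0,0,0]
    - [0,0,0]
    - [0,0,0]
    - [0,0,0]
    - [0,0,0]
    - [0,0,0]

```text
time: 12.43
position: [0.5103, 0.0509, 0.1855]
ee_rot: [[0.999, -0.001, 0.037], [-0.037, -0.0, 0.999], [-0.001, -1.0, -0.001]]
wrist_force: [-0.1, -0.7, 0.6]
width: 0.0512
```

```bash
python3 -c "
from h import *
p=look('a6',[.514,-.109,-.03]); s=readout.read_state(); print(s['position'],s['wrist_force'])
ok=abs(p[1]+.1095)<.009 and abs(p[0]-.521)<.03 and abs(p[2]+.05)<.15
print(ok)
if ok: print(workorder.finish_job())"
```

```text
[0, 1] [ 0.511  -0.1083 -0.0274] yaw -1.6 cost 0.314
[0] [ 0.5094 -0.1072 -0.0512] yaw -2.9 cost 0.114
[1] [ 0.5132 -0.1105 -0.0538] yaw -3.1 cost 0.18
[0.51045039 0.05129721 0.18579674] [-0.31843112  0.27115707 -0.61722492]
True
the job is handed in; nothing more can be done
None
```

I rolled the jar onto the blue band with four fingertip strokes over its top, at about 15–25 N, and handed the job in at about 12.5 s. It rolled about 155 mm, so by geometry the transfer passed underneath. I never saw it facing the mat directly, because the cameras can't see the underside.

- **Last check:** the jar's centre was about 1 mm from the band's middle line and 10 mm from its centre lengthwise. It was parallel to the band within about 1.5°.
- **At rest:** it hadn't moved between two looks about 0.8 s apart. The arm had backed off to z = 0.186 m, touching nothing.
- **Camera disagreement:** fitted separately, the two cameras differed by about 3–4 mm on the jar's final position, well inside tolerance.
- **Failed fit:** one outline fit, after the first stroke, caught the table instead of the jar; I corrected it and measured again.
- **Bystanders:** the pot and wedge looked undisturbed in the pictures. I didn't measure any bystander.

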